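Start a five-day run in the bench incubator

ROBOT

A 6-joint arm with a two-finger parallel gripper is mounted at the origin on a cart in front of the work surface, level with it; the furniture and walls round the work are solid. World frame = base frame: x ahead of the robot, y to its left, z up, the work surface at z = 0. Lengths are in m, angles in degrees, forces in N, time in s.
With the tool pointing down it reaches from about 0.35 to 0.875 m from the base axis. Payload 4.2 kg.
Tool frame: the origin (TCP) lies at the very end of the fingers, on their centre line; the grasp point (between the pads) lies 19 mm behind it; z points along the fingers, y is the line along which they close (so a half turn about z gives the same grasp; the last joint's range is limited). The gripper opens to 87 mm and grips with 3 to 60 N. Pads are 19 mm wide; open, the fingers measure 117 mm over their backs; the gripper's body (75 mm by 190 mm) begins 51 mm behind the grasp point.
Start: joints at [-49.125, 22.042, 0.453, 0, -68.411, -14.817], TCP at [0.275, -0.561, 0.223] pointing down, gripper open.
Joint ranges: [-179.83, 179.83], [-69.29, 118.12], [-61.27, 80.66], [-181.25, 117.63], [-171.15, -9.14], [-177.46, 177.46]. Speed limits (degrees/s): [159.86, 159.86, 180, 180, 180, 180].

INTERFACE

Orientations are given as a 3x3 rotation matrix whose columns are the frame's x, y, z axes.
In Python, from station import monitor, cams, ticket gives the robot as it stands.
- The arm moves only by the tool drive_tool, never from a script. Its argument "moves" is a list of rows, each an object with "delta_pos": the shift along the tool's x, y, z in mm, a list of three; "turn": the turn about the tool's z in rad; "claw": the opening, from 0 (shut) to 1 (fully open). A call has 1 to 12 rows; each row shifts and turns the commanded pose from where the row before left it, along the tool's axes as they then stand; what a row does not reach is not made up. A row lasts 1/8 s, in which the tool goes at most 62.5 mm and 10.7 degrees, less where a joint would pass 70% of its speed; a pose out of reach is approached as far as the arm can. A call is refused whole if a number of a shift passes 62.5 or a number of a turn 0.188, either way. A call with a gripper value outside its range is refused whole. The fingers move at their own pace and stop on an object; the grip force is fixed at half the most. Time passes only in rows, so rows that do not move let the fingers close. It gives the time, the measured TCP pose, the force, the opening and the grip force at its end, in the units of the state.
- monitor.sense(): the state, without advancing time (a new reading comes with each control period).
- cams.capture(name): name is "side" or "top"; returns a dict with "color" (384x512x3 uint8, red, green, blue), "range_z" (384x512 float32, m along the optical axis (not along the pixel's ray), 0 where there is no reading), "vertical_fov" (degrees; the focal length in pixels is half the picture's height over the tangent of half this angle, whatever the lens; pixels are square), "cx", "cy" (the principal point, pixels), "extrinsics" (4x4, takes a point from camera to world coordinates). Camera axes: x right, y down, z forward; pixel columns grow to the right and rows downward; lengths in m; the calibration is good to about 2 mm. A picture is of the moment at which its call begins.
- ticket.finish_job(): hands the job in; it is judged then, once.
The state is a dict: "time_s": time; "joints": joint angles; "joint_velocities": joint speeds; "effort": joint torques, N m; "tcp_pos": TCP position; "ee_rot": TCP orientation; "wrist_force": force on the tool from outside, world axes, zero at the start; "moment": the same for the moment, N m; "gripper_width": opening from 0.0 (shut) to 1.0 (fully open); "gripper_force": force on a finger pad.
Only numpy, scipy, OpenCV 4.12 (cv2) and the standard library are available. Lean on these libraries where they do the work, as an engineer would, in place of code of your own. Each camera call takes 0.05 s, during which the arm holds its last target. There are 200 camera calls.

TASK

Stand the pond-water sample jar that is out on the table gently upright in the incubator beside the jar already inside, lower the lid all the way without slamming it, and lock it with the T-handle latch. Then, with the lid locked, start the run by rolling the days wheel until 5 is uppermost between the index marks. Do not knock over the other jar or the small bottles and the cup on the table.

Things in the scene. Friction and masses are not known exactly. Their poses are not given: they have to be found in the camera images.
- sample_jar: capped round glass sample jar, pale contents, off-white cap; 38 mm diameter and 72 mm tall (straight body to 60 mm, then a 34 mm cap), about 55 g; stands on the table to the left of the incubator's front. Origin: centre of its underside, z up.
- blank_jar: identical jar that already stands in the left half of the incubator; it stays there. Origin: centre of its underside.
- incubator: white bench incubator fixed to the table. Origin: underside, under the centre of the chamber; x to the back (away from the robot), y to its left, z up. Chamber outer 136 (x) by 156 (y) mm, walls 8 mm, rim 86 mm and floor 12 mm above the table. Control pod on its right, y from -78 to -150 mm, top at 88 mm, holding the days wheel.
- chamber (a point): free place on the chamber floor (right half): point on the floor, 32 mm right (-y) and 15 mm forward (-x) of the chamber's centre, where the sample jar can stand clear of the open lid and its latch
- lid (a joint): flat clear lid in a white frame, hinged at the chamber's back rim; rad: 0 = fully down on the rim, grows as it opens, 1.75 to 1.9 (leaning back) at the start, stop at 2.0. Stiff friction hinge: stays where it is left; 2 to 5 N at its front edge moves it. 136 mm long, 156 mm wide, 10 mm thick; when down its top is 96 mm above the table.
- lid_hinge (a point): on the lid's hinge axis (parallel to the incubator's y), mid width, 68 mm behind the chamber centre and 86 mm above the table
- lid_ear (a point): centre of the black ear on the lid's front edge: a plate 56 mm wide (y), 10 mm thick, standing 40 mm out from the lid; 155 mm from the hinge axis, 6 mm above it and 92 mm above the table with the lid down. Turns with the lid; the latch goes through its middle. Can be pinched across its 56 mm width from above, the pads pivoting on it as the lid comes down.
- latch (a joint): quarter-turn T-handle latch on the ear's upper side; rad: 0 = unlocked (handle parallel to the lid's front edge), 1.57 = locked (handle square to the edge, its cam under the steel keeper on the chamber's front wall). Locks clockwise seen from above. Friction 0.08 N m, stops at both ends. Turned before the lid is down, its cam keeps the lid from closing.
- latch_grip (a point): centre of the T-handle's grip bar, on the latch axis (through the ear's centre, 87 mm in front of the chamber's centre with the lid down): bar 44 mm long, 12 mm thick, 20 mm tall; with the lid down it spans 102 to 122 mm above the table, this point 112 mm. The cam hangs 24 mm below the ear's upper face.
- wheel (a joint): days wheel, a ribbed thumbwheel with digits 0 to 7, eight click positions; rad: digit n is uppermost at n x 0.785, 5 at 3.927; starts at 2, 3 or 4. Rolling its top away from the robot (+x of the incubator) raises the number. A spring pawl snaps it to the nearest digit; about 2 to 3 N at the ribs moves it.
- wheel_top (a point): fixed point (114 mm right, 12 mm in front of the chamber's centre) over the wheel's axis at rib-tip height (111 mm above the table). Wheel axis 37 mm below, parallel to the incubator's y; wheel 26 mm wide, drum radius 29 mm, eight ribs 4 mm thick reach radius 37 mm halfway between digits: at rest one stands 22.5 degrees to either side of the top. Drum top is 15 mm above the pod.
- dropper_a: small dropper bottle, 40 mm diameter, 107 mm tall, left side of the table; leave it standing. Origin: underside.
- dropper_b: another dropper bottle, 39 mm diameter, 104 mm tall, left side of the table; leave it standing. Origin: underside.
- cup: small clear measuring cup, 40 mm diameter, 46 mm tall, in front of the incubator; leave it standing. Origin: underside.

How it is judged:
By the outcome, as a careful person would: the job done as asked, in the order asked, and still so for the second after the job is handed in, with the robot touching nothing.
It also fails if it takes over 72 s, if anything falls off the work surface, if the arm or the gripper's body presses on something with over 40 N, if the wrist force passes 120 N, or if a joint passes its speed limit or range.

## Working session

There is one attempt and no reset: what is moved stays moved. The work goes in short steps, Python scripts to look and compute and a tool call to move; the robot and the scene stay as the last step left them, time stands still between calls to the robot, and variables do not carry over. Pictures are saved under pics/ and viewed, at most 10 in all, crops included, and the job is handed in when it is done.

Besides the shell and the picture viewer there is one more tool, called in YAML: its name, and indented under it one key for each argument. drive_tool: Moves the arm, as the interface text tells. Its arguments: {"type":"object","properties":{"moves":{"type":"array","items":{"type":"object","properties":{"delta_pos":{"type":"array","items":{"type":"number"}},"turn":{"type":"number"},"claw":{"type":"number"}}}}},"required":["moves"]}

```bash
mkdir -p pics; cat > h.py <<'E'
import numpy as np, cv2
from station import monitor, cams, ticket
def cap(n):
    c=cams.capture(n); h=c["color"].shape[0]
    c["f"]=h/2/np.tan(np.radians(c["vertical_fov"])/2); c["E"]=np.array(c["extrinsics"]); return c
def cloud(c):
    z=c["range_z"]; v,u=np.mgrid[:z.shape[0],:z.shape[1]]
    P=np.stack([(u-c["cx"])/c["f"]*z,(v-c["cy"])/c["f"]*z,z],-1)
    W=P@c["E"][:3,:3].T+c["E"][:3,3]; W[z==0]=np.nan; return W
def proj(c,p):
    q=np.linalg.inv(c["E"])@np.append(p,1); return c["f"]*q[:2]/q[2]+[c["cx"],c["cy"]]
def save(n,img): cv2.imwrite("pics/"+n,img[...,::-1])
E
python3 - <<'E'
from h import *
a=cap("top");b=cap("side")
im=np.hstack([a["color"],b["color"]])
save("top0.png",cv2.resize(a["color"],(800,600)));save("side0.png",cv2.resize(b["color"],(800,600)))
np.savez("/tmp/0.npz",t=cloud(a),s=cloud(b),tc=a["color"],sc=b["color"])
print(a["E"],b["E"],a["f"]);s=monitor.sense();print(s)
E
```

```text
[[ 0.00547364 -0.99737088  0.07225904  0.43072278]
 [-0.99985728 -0.00430369  0.01633671  0.07922688]
 [-0.01598278 -0.07233815 -0.9972521   1.02375351]
 [ 0.          0.          0.          1.        ]] [[ 0.99888186 -0.03724961  0.02911179  0.49130536]
 [-0.04096018 -0.37440274  0.92636108 -0.72838598]
 [-0.02360706 -0.92651771 -0.37550985  0.42978542]
 [ 0.          0.          0.          1.        ]] 397.8462908454536
{'time_s': 0.1, 'joints': array([-4.91247636e+01,  2.20847578e+01,  3.88202785e-01, -2.62834448e-02,
       -6.84126702e+01, -1.48169550e+01]), 'joint_velocities': array([-0.08610812, -0.13451625,  0.20203039, -0.01786542,  0.04411905,
        0.06814921]), 'effort': array([-4.97462024e-04, -3.91689563e+01,  1.87935752e+01,  4.23189014e+00,
        1.34797400e-02, -6.34622961e-05]), 'tcp_pos': array([ 0.27433544, -0.56096634,  0.2215874 ]), 'ee_rot': array([[-8.98421942e-01, -4.39132280e-01, -9.24976791e-04],
       [-4.39133248e-01,  8.98420297e-01,  1.72056930e-03],
       [ 7.54604035e-05,  1.95198527e-03, -9.99998092e-01]]), 'wrist_force': array([ 0.97733156,  0.08647339, -0.95411401]), 'moment': array([-0.01268485,  0.01540243, -0.05545581]), 'gripper_force': 0.0, 'gripper_width': 0.9981464442136618}
```

View pics/top0.png

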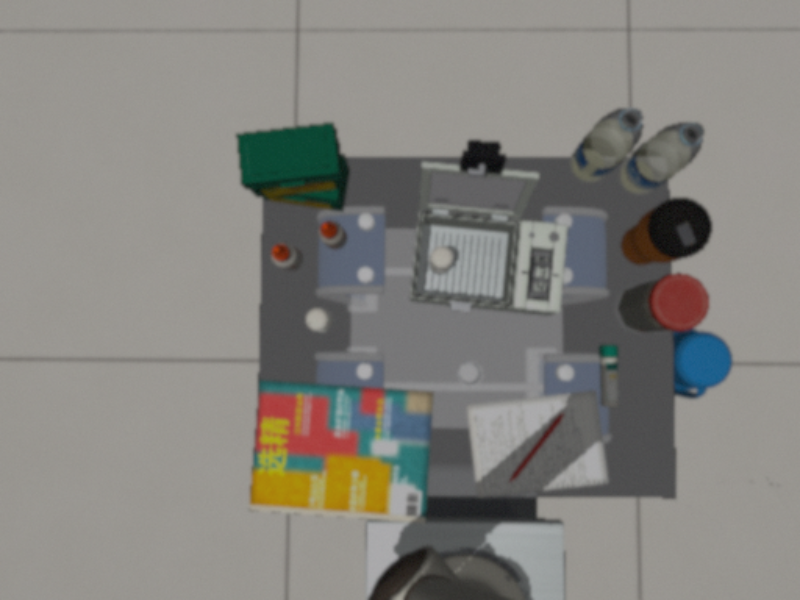

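View pics/side0.png

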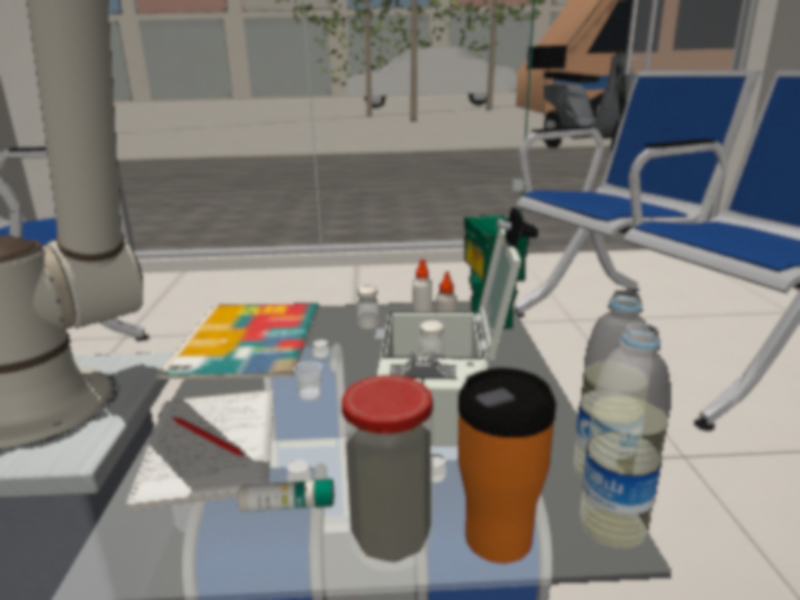

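The top view (800 px scale) shows the sample jar's cap at (317,320), the blank jar at (442,258) and the cup at (470,372). The droppers are at (283,255) and (331,232), the pod is around (540,265) and the ear is at (483,157). The side view shows the lid leaning back, with the ear at (520,228).

```bash
python3 - <<'E'
from h import *
d=np.load("/tmp/0.npz");W=d["t"];C=d["tc"]
def reg(x0,x1,y0,y1):
    s=1.5625; return np.s_[int(y0/s):int(y1/s),int(x0/s):int(x1/s)]
for n,r,zl in [("jar",(295,340,298,342),.062),("blank",(425,460,240,275),.07),("cup",(455,487,355,390),.03),("dA",(265,300,238,272),.05),("dB",(315,347,215,248),.05)]:
    P=W[reg(*r)].reshape(-1,3);P=P[P[:,2]>zl]
    print(n,len(P),P.mean(0).round(4),((P.min(0)+P.max(0))/2).round(4),P.max(0).round(3),P.min(0).round(3))
# ears: black
R=reg(455,512,135,178);P=W[R].reshape(-1,3);c=C[R].reshape(-1,3);P=P[(c.max(1)<60)];P=P[P[:,2]>.15];print("ear",P.mean(0),P.min(0),P.max(0))
# pod top plane mask + rim
R=reg(400,580,195,325);P=W[R].reshape(-1,3);
m=(P[:,2]>.078)&(P[:,2]<.094);Q=P[m]
r=cv2.minAreaRect(Q[:,:2].astype(np.float32)*1000);print("footprint",r,cv2.boxPoints(r))
# histogram heights
full=np.zeros(W.shape[:2],np.uint8);full[R]=((W[R][...,2]>.078)&(W[R][...,2]<.094))*255
full2=np.zeros_like(full);full2[R]=((W[R][...,2]>.094))*255
crop=np.dstack([full,full2,C.mean(2).astype(np.uint8)])[R]
save("crop.png",np.hstack([cv2.resize(C[R],None,fx=3.4,fy=3.4),cv2.resize(crop,None,fx=3.4,fy=3.4)]))
print(R,crop.shape)
S=d["s"];R=np.s_[120:220,230:350];P=S[R].reshape(-1,3);c=d["sc"][R].reshape(-1,3);k=(c.max(1)<60)&(P[:,2]>.12)&(P[:,0]<1.0);print("ear side",P[k].mean(0),np.percentile(P[k],[5,95],axis=0))
E
```

```text
jar 161 [0.4736 0.2339 0.0712] [0.4736 0.234  0.0706] [0.489 0.25  0.077] [0.458 0.218 0.065]
blank 165 [0.568  0.0425 0.0835] [0.5683 0.0423 0.0813] [0.585 0.058 0.089] [0.551 0.027 0.074]
cup 61 [ 0.3887 -0.0065  0.0424] [ 0.3903 -0.0034  0.0388] [0.409 0.015 0.047] [ 0.372 -0.022  0.03 ]
dA 213 [0.5722 0.2852 0.0757] [0.5743 0.2884 0.0792] [0.593 0.307 0.108] [0.556 0.269 0.05 ]
dB 193 [0.6078 0.2133 0.0742] [0.6108 0.2159 0.0773] [0.628 0.235 0.103] [0.593 0.197 0.051]
ear [ 0.67220094 -0.00366603  0.24460661] [ 0.65899765 -0.03108679  0.21817248] [0.69445741 0.02445877 0.26012978]
footprint ((558.675537109375, -29.050704956054688), (228.70799255371094, 152.20968627929688), 84.3734130859375) [[ 471.7256  -135.39206]
 [ 623.2019  -150.31543]
 [ 645.6255    77.29065]
 [ 494.14917   92.21402]]
(slice(124, 208, None), slice(256, 371, None)) (84, 115, 3)
ear side [0.67752664 0.10163286 0.19633848] [[ 0.66077677 -0.03251233  0.13813141]
 [ 0.73556334  0.29811779  0.25510171]]
```

View pics/crop.png

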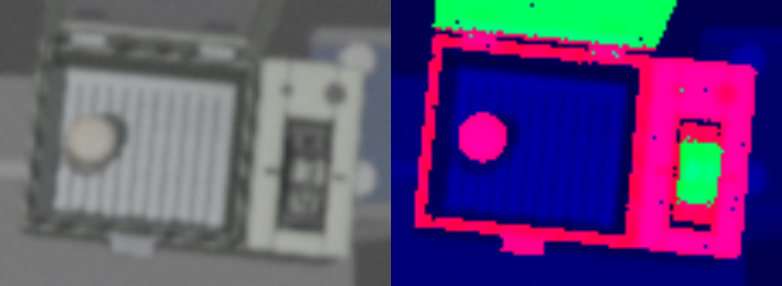

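The crop shows the incubator yawed about -5.6°. The keeper is at the front, and the wheel is the green patch, right of centre on the pod. Next I'll fit the frame precisely and zoom in on the wheel digit.

```bash
python3 - <<'E'
from h import *
d=np.load("/tmp/0.npz");W=d["t"];C=d["tc"]
R=np.s_[124:208,256:371];P=W[R].reshape(-1,3)
yaw=np.radians(-5.63);X=np.array([np.cos(yaw),np.sin(yaw)]);Y=np.array([-X[1],X[0]])
m=(P[:,2]>.078)&(P[:,2]<.094);Q=P[m][:,:2];q=np.c_[Q@X,Q@Y]
pod=q[(q[:,1]<-.165+.03)&(q[:,1]>-1)]
print("y ext",np.percentile(q[:,1],[.3,99.7]))
y0=(q[:,1].min()+q[:,1].max())/2+.036
for lo,hi in [(-.145,-.085),(-.07,-.03),(-.01,.01),(.03,.07)]:
    k=q[(q[:,1]-y0>lo)&(q[:,1]-y0<hi)];print(lo,np.percentile(k[:,0],[.5,99.5]),len(k))
g=P[(P[:,2]>.094)&(P[:,2]<.115)];g=np.c_[g[:,:2]@X,g[:,:2]@Y,g[:,2]];g=g[g[:,1]<-.1+y0];print("wheel",np.percentile(g,[2,50,98],axis=0))
print("y0",y0)
for n,p in [("blank",(.568,.0425)),("ear",(.6722,-.0037))]: print(n,np.dot(p,X),np.dot(p,Y)-y0)
save("wheel.png",cv2.resize(C[150:200,330:370],None,fx=11,fy=11,interpolation=cv2.INTER_CUBIC))
E
```

```text
y ext [-0.0874807   0.13983537]
-0.145 [0.49495051 0.62968318] 1191
-0.07 [0.494617   0.63421455] 178
-0.01 [0.48273323 0.63407205] 115
0.03 [0.49479329 0.63446482] 266
wheel [[ 0.52965167 -0.06420242  0.09437652]
 [ 0.54972785 -0.05109968  0.10221378]
 [ 0.57064681 -0.03869906  0.10984857]]
y0 0.06189846317474646
blank 0.561090644733674 0.036119588184938954
ear 0.6693204057347567 0.0003648845272584411
```

View pics/wheel.png

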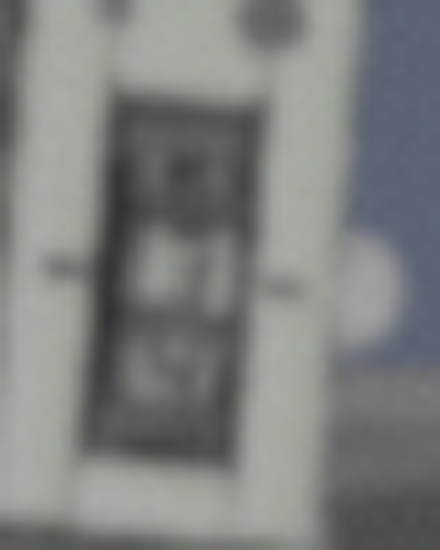

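drive_tool:
  moves:
    - {"delta_pos": [0, 0, -50], "turn": 0.184}
    - {"delta_pos": [0, 0, -50], "turn": 0.184}
    - {"delta_pos": [0, 0, -30], "turn": 0.183}
    - {"delta_pos": [-4.5, 51.5, 0]}
    - {"delta_pos": [-4.5, 51.5, 0]}
    - {"delta_pos": [-4.5, 51.5, 0]}
    - {"delta_pos": [-4.5, 51.5, 0]}
    - {"delta_pos": [-4.5, 51.5, 0]}
    - {"delta_pos": [-4.5, 51.5, 0]}
    - {"delta_pos": [-4.5, 51.5, 0]}
    - {"delta_pos": [-4.5, 51.5, 0]}
    - {"delta_pos": [-4.5, 51.5, 0]}

```text
invalid input
```

drive_tool:
  moves:
    - {"delta_pos": [-4.5, 51.5, 0]}
    - {"delta_pos": [-4.5, 51.5, 0]}
    - {"delta_pos": [-14, 48, 0]}
    - {"delta_pos": [-14, 48, 0]}
    - {"delta_pos": [-14, 48, 0]}
    - {"delta_pos": [-14, 48, 0]}
    - {"delta_pos": [-14, 48, 0]}
    - {"delta_pos": [0, 0, 40]}
    - {"delta_pos": [0, 0, 40]}
    - {"delta_pos": [0, 0, 40]}
    - {"delta_pos": [0, 0, 0]}
    - {"delta_pos": [0, 0, 0]}

```text
invalid input
```

```bash
cat >> h.py <<'E'
yaw=np.radians(-5.63);X=np.array([np.cos(yaw),np.sin(yaw),0]);Y=np.array([-X[1],X[0],0]);Z=np.array([0,0,1.])
O=np.array([.5625,.062])
def inc(a,b,z): return X*(O[0]+a/1e3)+Y*(O[1]+b/1e3)+Z*z/1e3
def toinc(p): p=np.array(p); return np.array([p@X-O[0],p@Y-O[1],p[2]])*1e3
def delta(p):
    s=monitor.sense(); R=np.array(s["ee_rot"])
    print("tcp",s["tcp_pos"].round(4),"inc",toinc(s["tcp_pos"]).round(1),"yang",round(float(np.degrees(np.arctan2(R[1,1],R[0,1]))),1),"F",s["wrist_force"].round(1),"w",round(s["gripper_width"],3),"t",s["time_s"])
    print("tool delta mm",(R.T@(np.array(p)-s["tcp_pos"])*1e3).round(1))
E
python3 - <<'E'
from h import *
delta([.4736,.234,.036])
c=cap("side");save("s1.png",cv2.resize(c["color"][:300],(800,469)))
E
```

```text
tcp [ 0.2743 -0.561   0.2216] inc [-234.5 -593.3  221.6] yang 116.0 F [ 1.   0.1 -1. ] w 0.998 t 0.1
tool delta mm [-528.1  626.3  186.8]
```

View pics/s1.png

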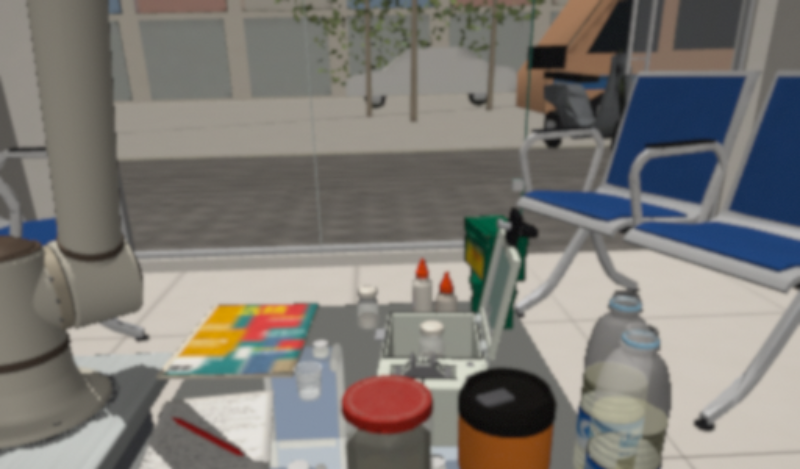

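The picture is unchanged, because both moves were refused. Each row probably needs all its fields, so I'll include them.

drive_tool:
  moves:
    - {"delta_pos": [0, 0, -50], "turn": 0.184, "claw": 1}
    - {"delta_pos": [0, 0, -50], "turn": 0.184, "claw": 1}
    - {"delta_pos": [0, 0, -30], "turn": 0.183, "claw": 1}
    - {"delta_pos": [-4.5, 51.5, 0], "turn": 0, "claw": 1}
    - {"delta_pos": [-4.5, 51.5, 0], "turn": 0, "claw": 1}
    - {"delta_pos": [-4.5, 51.5, 0], "turn": 0, "claw": 1}
    - {"delta_pos": [-4.5, 51.5, 0], "turn": 0, "claw": 1}
    - {"delta_pos": [-4.5, 51.5, 0], "turn": 0, "claw": 1}
    - {"delta_pos": [-4.5, 51.5, 0], "turn": 0, "claw": 1}
    - {"delta_pos": [-4.5, 51.5, 0], "turn": 0, "claw": 1}
    - {"delta_pos": [-4.5, 51.5, 0], "turn": 0, "claw": 1}
    - {"delta_pos": [-4.5, 51.5, 0], "turn": 0, "claw": 1}

```text
time_s: 1.65
tcp_pos: [0.3591, -0.1024, 0.3526]
ee_rot: [[-0.995, 0.096, 0.001], [0.096, 0.995, 0.0], [-0.0, 0.0, -1.0]]
wrist_force: [0.8, -0.3, -0.4]
gripper_width: 0.996
gripper_force: 0.0
```

drive_tool:
  moves:
    - {"delta_pos": [-13.5, 57.5, 0], "turn": 0, "claw": 1}
    - {"delta_pos": [-13.5, 57.5, 0], "turn": 0, "claw": 1}
    - {"delta_pos": [-13.5, 57.5, 0], "turn": 0, "claw": 1}
    - {"delta_pos": [-13.5, 57.5, 0], "turn": 0, "claw": 1}
    - {"delta_pos": [-13.5, 57.5, 0], "turn": 0, "claw": 1}
    - {"delta_pos": [-13.5, 57.5, 0], "turn": 0, "claw": 1}
    - {"delta_pos": [0, 0, 60], "turn": 0, "claw": 1}
    - {"delta_pos": [0, 0, 60], "turn": 0, "claw": 1}
    - {"delta_pos": [0, 0, 60], "turn": 0, "claw": 1}
    - {"delta_pos": [0, 0, 0], "turn": 0, "claw": 1}
    - {"delta_pos": [0, 0, 0], "turn": 0, "claw": 1}

```text
time_s: 3.02
tcp_pos: [0.4747, 0.2326, 0.1749]
ee_rot: [[-0.995, 0.095, 0.004], [0.095, 0.995, 0.002], [-0.003, 0.002, -1.0]]
wrist_force: [0.6, 0.6, 1.1]
gripper_width: 0.998
gripper_force: 0.0
```

```bash
python3 - <<'E'
from h import *
delta([.4736,.234,.036])
c=cap("side");save("s2.png",cv2.resize(c["color"][:300],(800,469)))
E
```

```text
tcp [0.4747 0.2326 0.1749] inc [-112.9  216.   174.9] yang 84.5 F [0.6 0.6 1.1] w 0.998 t 3.025
tool delta mm [  1.7   1.  138.9]
```

View pics/s2.png

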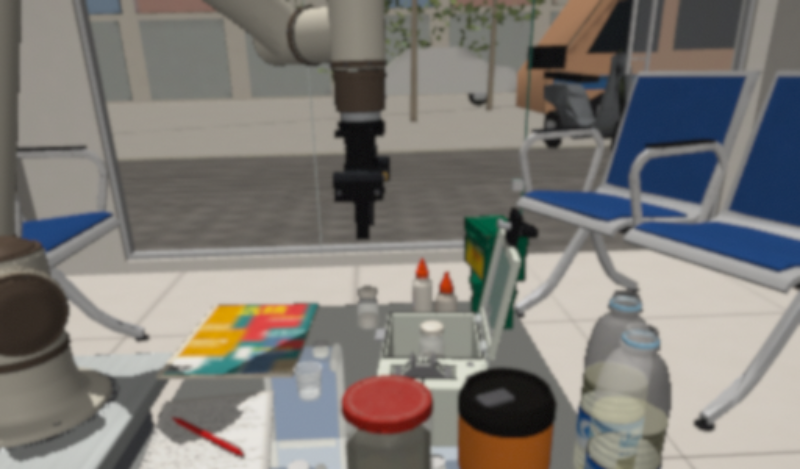

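The gripper is directly above the sample jar: fingers at (362,235), jar at (368,300). Descending to grasp.

drive_tool:
  moves:
    - {"delta_pos": [2, 1, 45], "turn": 0, "claw": 1}
    - {"delta_pos": [0, 0, 40], "turn": 0, "claw": 1}
    - {"delta_pos": [0, 0, 30], "turn": 0, "claw": 1}
    - {"delta_pos": [0, 0, 22], "turn": 0, "claw": 1}
    - {"delta_pos": [0, 0, 0], "turn": 0, "claw": 1}
    - {"delta_pos": [0, 0, 0], "turn": 0, "claw": 0.35}
    - {"delta_pos": [0, 0, 0], "turn": 0, "claw": 0.35}
    - {"delta_pos": [0, 0, 0], "turn": 0, "claw": 0.35}
    - {"delta_pos": [0, 0, 0], "turn": 0, "claw": 0.35}
    - {"delta_pos": [0, 0, 0], "turn": 0, "claw": 0.35}

```text
time_s: 4.32
tcp_pos: [0.4713, 0.2329, 0.0357]
ee_rot: [[-0.995, 0.096, 0.0], [0.096, 0.995, 0.0], [-0.0, 0.0, -1.0]]
wrist_force: [0.2, 0.0, -0.2]
gripper_width: 0.522
gripper_force: 0.0
```

drive_tool:
  moves:
    - {"delta_pos": [0, 0, -10], "turn": 0, "claw": 0.35}
    - {"delta_pos": [0, 0, -40], "turn": 0, "claw": 0.35}
    - {"delta_pos": [0, 0, -50], "turn": 0, "claw": 0.35}
    - {"delta_pos": [0, 0, -30], "turn": 0, "claw": 0.35}
    - {"delta_pos": [0, 0, 0], "turn": 0, "claw": 0.35}

```text
time_s: 4.95
tcp_pos: [0.4725, 0.2339, 0.1688]
ee_rot: [[-0.995, 0.096, 0.005], [0.096, 0.995, 0.004], [-0.005, 0.005, -1.0]]
wrist_force: [0.1, 0.3, -2.0]
gripper_width: 0.401
gripper_force: 29.9
```

```bash
python3 - <<'E'
from h import *
delta(inc(-15,-29,160))
E
```

```text
tcp [0.4725 0.2339 0.1688] inc [-115.2  217.1  168.8] yang 84.5 F [ 0.1  0.3 -2. ] w 0.401 t 4.95
tool delta mm [ -99.6 -246.4    8. ]
```

```bash
python3 - <<'E'
from h import *
c=cap("side");u=proj(c,monitor.sense()["tcp_pos"]).astype(int);print(u)
i=c["color"][max(u[1]-70,0):u[1]+110,u[0]-90:u[0]+110];save("s3.png",cv2.resize(i,None,fx=3.3,fy=3.3))
W=cloud(c)
k=(np.linalg.norm(W[...,:2]-monitor.sense()["tcp_pos"][:2],axis=-1)<.04)&(W[...,2]<.3)
P=W[k]
for z in np.arange(.0,.26,.01):
    q=P[(P[:,2]>=z)&(P[:,2]<z+.01)]
    if len(q): print(round(z,2),len(q),q[:,0].min().round(4),q[:,0].max().round(4),q[:,1].min().round(3))
E
```

```text
[232 150]
0.12 25 0.4583 0.4932 0.213
0.13 50 0.4584 0.4935 0.212
0.14 50 0.4563 0.4939 0.211
0.15 56 0.4566 0.4943 0.213
0.16 41 0.4572 0.4944 0.202
0.17 48 0.4575 0.4921 0.203
0.18 49 0.4612 0.4927 0.202
0.19 55 0.4586 0.4928 0.202
0.2 35 0.4622 0.4856 0.199
0.21 39 0.4602 0.4857 0.197
0.22 18 0.4606 0.481 0.197
0.25 3 0.5056 0.5058 0.25
```

View pics/s3.png

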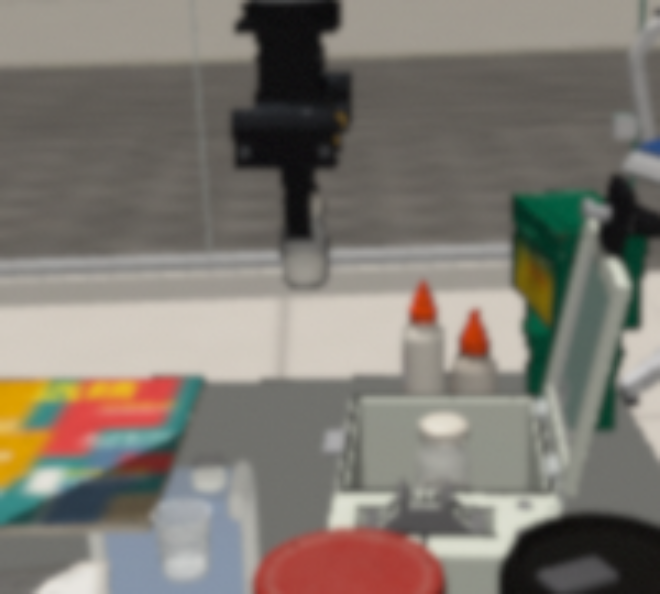

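The jar hangs upright, held by its cap at about (305,260). Its underside is about 44 mm below the TCP and 3 mm ahead of it. The blank jar, droppers and cup are untouched. I'll carry it over the chamber.

drive_tool:
  moves:
    - {"delta_pos": [-8, -30, 0], "turn": 0, "claw": 0.3}
    - {"delta_pos": [-18, -42, 0], "turn": 0, "claw": 0.3}
    - {"delta_pos": [-18, -42, 0], "turn": 0, "claw": 0.3}
    - {"delta_pos": [-18, -42, 0], "turn": 0, "claw": 0.3}
    - {"delta_pos": [-18, -42, 0], "turn": 0, "claw": 0.3}
    - {"delta_pos": [-12, -32, 0], "turn": 0, "claw": 0.3}
    - {"delta_pos": [-6, -16, 0], "turn": 0, "claw": 0.3}
    - {"delta_pos": [0, 0, 0], "turn": 0, "claw": 0.3}
    - {"delta_pos": [0, 0, 0], "turn": 0, "claw": 0.3}

```text
time_s: 6.12
tcp_pos: [0.5447, -0.0208, 0.165]
ee_rot: [[-0.995, 0.095, -0.001], [0.095, 0.995, 0.0], [0.001, -0.0, -1.0]]
wrist_force: [-0.6, 0.6, -0.4]
gripper_width: 0.401
gripper_force: 29.9
```

```bash
python3 - <<'E'
from h import *
delta(inc(-17,-29,62))
c=cap("side");t=monitor.sense()["tcp_pos"];W=cloud(c)
k=(np.linalg.norm(W[...,:2]-t[:2],axis=-1)<.045)&(W[...,2]<t[2]-.012)&(W[...,2]>.104)
P=W[k];Q=np.array([toinc(p) for p in P]);print(len(Q),Q.min(0),Q.max(0))
for z in range(105,150,5):
    q=Q[(Q[:,2]>=z)&(Q[:,2]<z+5)]
    if len(q): print(z,len(q),q.min(0).round(1),q.max(0).round(1))
E
```

```text
tcp [ 0.5447 -0.0208  0.165 ] inc [-18.3 -29.3 165. ] yang 84.5 F [-0.6  0.6 -0.4] w 0.401 t 6.125
tool delta mm [ -1.5   0.3 103. ]
250 [-33.69676327 -49.44841814 120.82154246] [  1.33081922 -33.30223987 153.18202585]
120 26 [-31.5 -46.6 120.8] [ -0.7 -36.  125. ]
125 38 [-33.7 -47.4 125. ] [  1.3 -33.3 129.7]
130 38 [-33.5 -48.5 130.4] [  1.3 -34.7 134.8]
135 44 [-33.5 -49.4 135.1] [  1.3 -33.9 140. ]
140 38 [-33.5 -48.7 140. ] [  1.3 -33.6 144.7]
145 38 [-33.3 -48.9 145.1] [  1.3 -35.1 149.8]
```

drive_tool:
  moves:
    - {"delta_pos": [-1, 0, 30], "turn": 0, "claw": 0.3}
    - {"delta_pos": [0, 0, 30], "turn": 0, "claw": 0.3}
    - {"delta_pos": [0, 0, 25], "turn": 0, "claw": 0.3}
    - {"delta_pos": [0, 0, 12], "turn": 0, "claw": 0.3}
    - {"delta_pos": [0, 0, 4], "turn": 0, "claw": 0.3}
    - {"delta_pos": [0, 0, 2], "turn": 0, "claw": 0.3}
    - {"delta_pos": [0, 0, 0], "turn": 0, "claw": 0.3}
    - {"delta_pos": [0, 0, 0], "turn": 0, "claw": 0.3}

```text
time_s: 7.18
tcp_pos: [0.5466, -0.0215, 0.0632]
ee_rot: [[-0.995, 0.096, 0.001], [0.096, 0.995, 0.0], [-0.001, 0.0, -1.0]]
wrist_force: [-0.4, -0.6, -0.4]
gripper_width: 0.403
gripper_force: 29.9
```

drive_tool:
  moves:
    - {"delta_pos": [0, 0, 1], "turn": 0, "claw": 0.3}
    - {"delta_pos": [0, 0, 1], "turn": 0, "claw": 0.3}
    - {"delta_pos": [0, 0, 1], "turn": 0, "claw": 0.3}
    - {"delta_pos": [0, 0, 0], "turn": 0, "claw": 0.3}

```text
time_s: 7.68
tcp_pos: [0.5461, -0.0216, 0.0594]
ee_rot: [[-0.995, 0.096, -0.0], [0.096, 0.995, -0.0], [0.0, -0.0, -1.0]]
wrist_force: [-0.3, 0.1, -1.2]
gripper_width: 0.403
gripper_force: 29.9
```

drive_tool:
  moves:
    - {"delta_pos": [0, 0, 1], "turn": 0, "claw": 0.3}
    - {"delta_pos": [0, 0, 1], "turn": 0, "claw": 0.3}
    - {"delta_pos": [0, 0, 0], "turn": 0, "claw": 0.3}

```text
time_s: 8.05
tcp_pos: [0.5461, -0.0215, 0.0574]
ee_rot: [[-0.995, 0.096, -0.0], [0.096, 0.995, -0.0], [0.0, -0.0, -1.0]]
wrist_force: [0.4, 1.0, -0.5]
gripper_width: 0.404
gripper_force: 29.9
```

drive_tool:
  moves:
    - {"delta_pos": [0, 0, 1], "turn": 0, "claw": 0.3}
    - {"delta_pos": [0, 0, 0], "turn": 0, "claw": 0.3}

```text
time_s: 8.3
tcp_pos: [0.5461, -0.0215, 0.0564]
ee_rot: [[-0.995, 0.096, -0.0], [0.096, 0.995, -0.0], [0.0, -0.0, -1.0]]
wrist_force: [-0.2, -0.1, -1.3]
gripper_width: 0.402
gripper_force: 29.9
```

drive_tool:
  moves:
    - {"delta_pos": [0, 0, 1], "turn": 0, "claw": 0.3}
    - {"delta_pos": [0, 0, 0], "turn": 0, "claw": 0.3}

```text
time_s: 8.55
tcp_pos: [0.5461, -0.0215, 0.0555]
ee_rot: [[-0.995, 0.096, -0.0], [0.096, 0.995, -0.0], [0.0, -0.0, -1.0]]
wrist_force: [-0.1, -0.4, -0.8]
gripper_width: 0.403
gripper_force: 29.9
```

drive_tool:
  moves:
    - {"delta_pos": [0, 0, 1], "turn": 0, "claw": 0.3}
    - {"delta_pos": [0, 0, 0], "turn": 0, "claw": 0.3}

```text
time_s: 8.8
tcp_pos: [0.5463, -0.0215, 0.0547]
ee_rot: [[-0.995, 0.096, 0.0], [0.096, 0.995, -0.0], [-0.0, 0.0, -1.0]]
wrist_force: [-1.5, 0.2, 0.3]
gripper_width: 0.4
gripper_force: 29.9
```

drive_tool:
  moves:
    - {"delta_pos": [0, 0, 1], "turn": 0, "claw": 0.3}
    - {"delta_pos": [0, 0, 0], "turn": 0, "claw": 0.3}

```text
time_s: 9.05
tcp_pos: [0.5466, -0.0215, 0.0546]
ee_rot: [[-0.995, 0.096, 0.001], [0.096, 0.995, -0.0], [-0.001, -0.0, -1.0]]
wrist_force: [-1.8, 0.0, 6.1]
gripper_width: 0.401
gripper_force: 30.0
```

```bash
python3 - <<'E'
from h import *
delta(inc(-17,-29,56))
c=cap("top");W=cloud(c);Q=np.einsum
I=np.stack([W@X-O[0],W@Y-O[1],W[...,2]],-1)*1e3
m=(abs(I[...,0]+16)<14)&(abs(I[...,1]+30)<14);P=I[m];print(np.histogram(P[:,2],bins=np.arange(60,130,5)))
E
```

```text
tcp [ 0.5466 -0.0215  0.0546] inc [-16.4 -29.8  54.6] yang 84.5 F [-1.8  0.   6.1] w 0.401 t 9.05
tool delta mm [ 0.6  0.8 -1.4]
(array([0, 0, 0, 0, 0, 0, 0, 0, 0, 0, 0, 0, 0]), array([ 60,  65,  70,  75,  80,  85,  90,  95, 100, 105, 110, 115, 120,
       125]))
```

Contact at 6 N: the jar is on the floor. I'll back off slightly, open a little and rise.

drive_tool:
  moves:
    - {"delta_pos": [0, 0, -1], "turn": 0, "claw": 0.4}
    - {"delta_pos": [0, 0, 0], "turn": 0, "claw": 0.52}
    - {"delta_pos": [0, 0, 0], "turn": 0, "claw": 0.52}
    - {"delta_pos": [0, 0, 0], "turn": 0, "claw": 0.52}
    - {"delta_pos": [0, 0, -8], "turn": 0, "claw": 0.52}
    - {"delta_pos": [0, 0, -15], "turn": 0, "claw": 0.52}
    - {"delta_pos": [0, 0, -40], "turn": 0, "claw": 0.52}
    - {"delta_pos": [0, 0, -60], "turn": 0, "claw": 1}
    - {"delta_pos": [0, 0, -60], "turn": 0, "claw": 1}
    - {"delta_pos": [0, 0, -60], "turn": 0, "claw": 1}
    - {"delta_pos": [0, 0, 0], "turn": 0, "claw": 1}

```text
time_s: 10.48
tcp_pos: [0.5485, -0.0215, 0.3051]
ee_rot: [[-0.995, 0.096, 0.014], [0.096, 0.995, 0.002], [-0.014, 0.003, -1.0]]
wrist_force: [-0.2, -0.3, -0.5]
gripper_width: 0.893
gripper_force: 0.0
```

```bash
python3 - <<'E'
from h import *
delta(inc(100,0,320))
c=cap("top");W=cloud(c)
d=np.load("/tmp/0.npz")
for W,C in((d["t"],d["tc"]),):
  I=np.stack([W@X-O[0],W@Y-O[1],W[...,2]],-1)*1e3
  m=(abs(I[...,1])<90)&(I[...,0]>60)&(I[...,0]<160)&(I[...,2]>90)
  P=I[m];col=C[m].max(1)
  w=P[(abs(P[:,1])>35)];
  for z in range(90,260,15):
    q=w[(w[:,2]>=z)&(w[:,2]<z+15)]
    if len(q):print(z,len(q),q[:,0].min().round(1),np.median(q[:,0]).round(1),q[:,0].max().round(1))
  e=P[(abs(P[:,1])<40)&(col<60)]
  print("black",np.percentile(e,[1,25,50,75,99],axis=0).round(1))
c=cap("side");W=cloud(c);C=c["color"]
I=np.stack([W@X-O[0],W@Y-O[1],W[...,2]],-1)*1e3
m=(abs(I[...,1])<90)&(I[...,0]>60)&(I[...,0]<160)&(I[...,2]>90)
P=I[m];col=C[m].max(1)
w=P[P[:,1]<-60]
for z in range(90,260,15):
    q=w[(w[:,2]>=z)&(w[:,2]<z+15)]
    if len(q):print(z,len(q),q[:,0].min().round(1),q[:,0].max().round(1))
e=P[(abs(P[:,1])<40)&(col<70)&(P[:,2]>190)];print("side black",np.percentile(e,[1,25,50,75,99],axis=0).round(1))
save("s4.png",cv2.resize(C[120:290,200:370],None,fx=3.5,fy=3.5))
E
```

```text
tcp [ 0.5485 -0.0215  0.3051] inc [-14.5 -29.6 305.1] yang 84.5 F [-0.2 -0.3 -0.5] w 0.893 t 10.475
tool delta mm [-114.8   29.4  -13.2]
90 179 61.4 71.6 77.0
105 99 73.7 76.9 80.2
120 110 75.8 79.8 82.9
135 112 78.9 82.9 86.1
150 119 82.1 85.8 88.7
165 126 83.3 88.6 91.8
180 135 86.9 91.5 94.7
195 104 90.9 93.8 95.3
210 223 93.1 97.5 104.1
black [[ 95.3 -26.3 221. ]
 [ 99.8 -12.4 237.8]
 [102.7  -0.4 243.4]
 [111.1  13.2 255.3]
 [127.7  26.7 259.7]]
90 37 71.5 81.5
105 38 74.6 84.5
120 41 77.4 87.6
135 38 80.6 91.0
150 40 83.3 93.7
165 43 86.3 96.9
180 42 89.1 99.8
195 46 92.3 102.6
210 31 95.5 104.0
side black [[ 96.4 -30.8 219.5]
 [101.9 -27.5 231.5]
 [105.9 -20.9 237.6]
 [116.4  -6.9 247.2]
 [130.9  22.3 256.3]]
```

View pics/s4.png

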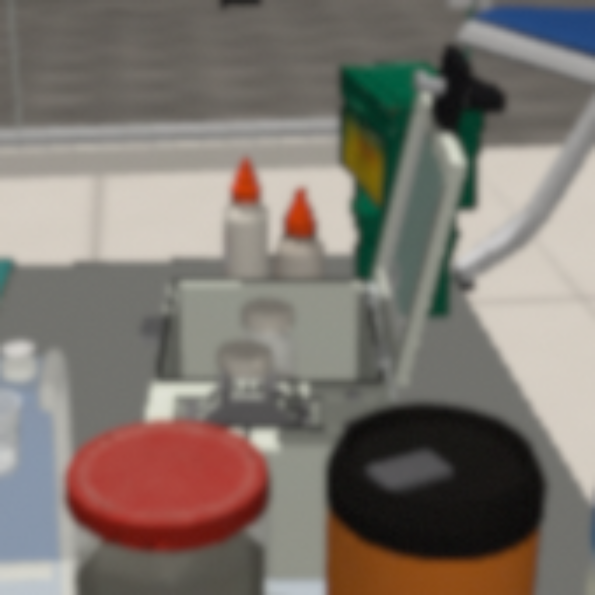

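Both jars stand upright in the chamber, at (245,365) and (270,315). The lid is at about 1.766 rad, so the ear centre is at incubator (104, 0, 237).

drive_tool:
  moves:
    - {"delta_pos": [0, 0, -15], "turn": 0, "claw": 1}
    - {"delta_pos": [-40, 10, 0], "turn": 0, "claw": 1}
    - {"delta_pos": [-40, 10, 0], "turn": 0, "claw": 1}
    - {"delta_pos": [-38.5, 9.5, 0], "turn": 0, "claw": 1}
    - {"delta_pos": [0, 0, 0], "turn": 0, "claw": 1}
    - {"delta_pos": [0, 0, 20], "turn": 0, "claw": 1}
    - {"delta_pos": [0, 0, 20], "turn": 0, "claw": 1}
    - {"delta_pos": [0, 0, 0], "turn": 0, "claw": 1}

```text
time_s: 11.58
tcp_pos: [0.6654, -0.0038, 0.2709]
ee_rot: [[-0.995, 0.096, -0.005], [0.096, 0.995, -0.001], [0.005, -0.001, -1.0]]
wrist_force: [0.7, -0.5, 0.5]
gripper_width: 1.0
gripper_force: 0.0
```

```bash
python3 - <<'E'
from h import *
delta(inc(104,0,225))
E
```

```text
tcp [ 0.6654 -0.0038  0.2709] inc [100.   -0.5 270.9] yang 84.5 F [ 0.7 -0.5  0.5] w 1.0 t 11.575
tool delta mm [-4.2  0.6 45.8]
```

drive_tool:
  moves:
    - {"delta_pos": [-3, 0.5, 20], "turn": 0, "claw": 1}
    - {"delta_pos": [0, 0, 20], "turn": 0, "claw": 1}
    - {"delta_pos": [0, 0, 6], "turn": 0, "claw": 1}
    - {"delta_pos": [0, 0, 0], "turn": 0, "claw": 0.55}
    - {"delta_pos": [0, 0, 0], "turn": 0, "claw": 0.55}
    - {"delta_pos": [0, 0, 0], "turn": 0, "claw": 0.55}
    - {"delta_pos": [0, 0, 0], "turn": 0, "claw": 0.55}
    - {"delta_pos": [0, 0, 0], "turn": 0, "claw": 0.55}
    - {"delta_pos": [0, 0, 0], "turn": 0, "claw": 0.55}

```text
time_s: 12.7
tcp_pos: [0.67, -0.0045, 0.2271]
ee_rot: [[-0.995, 0.096, 0.0], [0.096, 0.995, -0.002], [-0.0, -0.002, -1.0]]
wrist_force: [-0.6, -5.4, 1.1]
gripper_width: 0.639
gripper_force: 30.0
```

```bash
python3 - <<'E'
from h import *
delta(inc(104,0,225)); t=toinc(monitor.sense()["tcp_pos"])
# pivot contact stays on the lid: offset of the grasp point (19 mm above TCP) from hinge
g=np.array([t[0]-68,t[2]+19-86]);r=np.hypot(*g);al=np.arctan2(g[1],-g[0]);print("r",r,"alpha",al)
off=np.arctan2(6,155)
print("theta est",al-off)
end=np.arctan2(6,155); th=np.concatenate([np.linspace(al,al-.12,4),np.linspace(al-.19,.35,19),[.28,.22,.17,.13,.10,.075,.055,end]])
x=-r*np.cos(th);z=r*np.sin(th)
for i,(a,b) in enumerate(zip(-np.diff(x),-np.diff(z))): print(i,round(a,1),round(b,1))
E
```

```text
tcp [ 0.67   -0.0045  0.2271] inc [104.8  -0.7 227.1] yang 84.5 F [-0.6 -5.4  1.1] w 0.639 t 12.7
tool delta mm [0.8 0.7 2.1]
r 164.31363628641515 alpha 1.796399291083399
theta est 1.7577089309979057
0 6.4 -1.3
1 6.5 -1.1
2 6.5 -0.8
3 11.5 -0.8
4 11.5 -0.0
5 11.4 0.8
6 11.4 1.6
7 11.2 2.4
8 11.0 3.2
9 10.8 3.9
10 10.5 4.7
11 10.1 5.4
12 9.7 6.1
13 9.3 6.7
14 8.8 7.4
15 8.3 8.0
16 7.7 8.5
17 7.1 9.0
18 6.4 9.5
19 5.7 9.9
20 5.0 10.3
21 4.3 10.6
22 3.6 10.9
23 2.4 9.6
24 1.6 8.1
25 1.0 6.5
26 0.6 4.9
27 0.4 4.1
28 0.2 3.3
29 0.1 2.7
```

Ear pinched at 55.6 mm. Bringing the lid down along the arc.

drive_tool:
  moves:
    - {"delta_pos": [6.4, 0, -1.3], "turn": 0, "claw": 0.55}
    - {"delta_pos": [6.5, 0, -1.1], "turn": 0, "claw": 0.55}
    - {"delta_pos": [6.5, 0, -0.8], "turn": 0, "claw": 0.55}
    - {"delta_pos": [11.5, 0, -0.8], "turn": 0, "claw": 0.55}
    - {"delta_pos": [11.5, 0, 0], "turn": 0, "claw": 0.55}
    - {"delta_pos": [11.4, 0, 0.8], "turn": 0, "claw": 0.55}
    - {"delta_pos": [11.4, 0, 1.6], "turn": 0, "claw": 0.55}
    - {"delta_pos": [11.2, 0, 2.4], "turn": 0, "claw": 0.55}
    - {"delta_pos": [11, 0, 3.2], "turn": 0, "claw": 0.55}

```text
time_s: 13.82
tcp_pos: [0.5851, 0.0039, 0.2245]
ee_rot: [[-0.995, 0.096, 0.007], [0.096, 0.995, -0.002], [-0.007, -0.001, -1.0]]
wrist_force: [4.0, -7.0, 1.8]
gripper_width: 0.641
gripper_force: 30.0
```

drive_tool:
  moves:
    - {"delta_pos": [10.8, 0, 3.9], "turn": 0, "claw": 0.55}
    - {"delta_pos": [10.5, 0, 4.7], "turn": 0, "claw": 0.55}
    - {"delta_pos": [10.1, 0, 5.4], "turn": 0, "claw": 0.55}
    - {"delta_pos": [9.7, 0, 6.1], "turn": 0, "claw": 0.55}
    - {"delta_pos": [9.3, 0, 6.7], "turn": 0, "claw": 0.55}
    - {"delta_pos": [8.8, 0, 7.4], "turn": 0, "claw": 0.55}
    - {"delta_pos": [8.3, 0, 8], "turn": 0, "claw": 0.55}
    - {"delta_pos": [7.7, 0, 8.5], "turn": 0, "claw": 0.55}
    - {"delta_pos": [7.1, 0, 9], "turn": 0, "claw": 0.55}
    - {"delta_pos": [6.4, 0, 9.5], "turn": 0, "claw": 0.55}

```text
time_s: 15.08
tcp_pos: [0.4947, 0.0127, 0.1541]
ee_rot: [[-0.995, 0.096, 0.001], [0.096, 0.995, -0.001], [-0.001, -0.001, -1.0]]
wrist_force: [0.1, -6.2, 3.5]
gripper_width: 0.638
gripper_force: 30.0
```

```bash
python3 - <<'E'
from h import *
delta(inc(68-164,0,86+5-19)); t=toinc(monitor.sense()["tcp_pos"]);g=np.array([t[0]-68,t[2]+19-86]);print(np.hypot(*g),np.arctan2(g[1],-g[0]))
E
```

```text
tcp [0.4947 0.0127 0.1541] inc [-71.4  -0.8 154.1] yang 84.5 F [ 0.1 -6.2  3.5] w 0.638 t 15.075
tool delta mm [24.7  1.  82. ]
164.3824397283042 0.5581992764022887
```

drive_tool:
  moves:
    - {"delta_pos": [5.7, 0, 9.9], "turn": 0, "claw": 0.55}
    - {"delta_pos": [5, 0, 10.3], "turn": 0, "claw": 0.55}
    - {"delta_pos": [4.3, 0, 10.6], "turn": 0, "claw": 0.55}
    - {"delta_pos": [3.6, 0, 10.9], "turn": 0, "claw": 0.55}
    - {"delta_pos": [2.4, 0, 9.6], "turn": 0, "claw": 0.55}
    - {"delta_pos": [1.6, 0, 8.1], "turn": 0, "claw": 0.55}
    - {"delta_pos": [1, 0, 6.5], "turn": 0, "claw": 0.55}
    - {"delta_pos": [0.6, 0, 4.5], "turn": 0, "claw": 0.55}
    - {"delta_pos": [0.4, 0, 3], "turn": 0, "claw": 0.55}
    - {"delta_pos": [0, 0, 2], "turn": 0, "claw": 0.55}
    - {"delta_pos": [0, 0, 1], "turn": 0, "claw": 0.55}
    - {"delta_pos": [0, 0, 0], "turn": 0, "claw": 0.55}

```text
time_s: 16.58
tcp_pos: [0.47, 0.0151, 0.0771]
ee_rot: [[-0.995, 0.096, -0.001], [0.096, 0.995, -0.001], [0.001, -0.001, -1.0]]
wrist_force: [0.6, -7.0, 0.9]
gripper_width: 0.641
gripper_force: 30.0
```

drive_tool:
  moves:
    - {"delta_pos": [0, 0, 1.5], "turn": 0, "claw": 0.55}
    - {"delta_pos": [0, 0, 1.5], "turn": 0, "claw": 0.55}
    - {"delta_pos": [0, 0, 0], "turn": 0, "claw": 0.55}

```text
time_s: 16.95
tcp_pos: [0.4698, 0.0152, 0.0744]
ee_rot: [[-0.995, 0.096, -0.001], [0.096, 0.995, -0.001], [0.001, -0.001, -1.0]]
wrist_force: [-0.3, -7.3, 4.3]
gripper_width: 0.642
gripper_force: 30.0
```

drive_tool:
  moves:
    - {"delta_pos": [0, 0, 1], "turn": 0, "claw": 0.55}
    - {"delta_pos": [0, 0, 1], "turn": 0, "claw": 0.55}
    - {"delta_pos": [0, 0, 0], "turn": 0, "claw": 0.55}

```text
time_s: 17.32
tcp_pos: [0.4698, 0.0151, 0.0742]
ee_rot: [[-0.995, 0.096, -0.001], [0.096, 0.995, -0.001], [0.0, -0.001, -1.0]]
wrist_force: [-4.9, -6.1, 18.2]
gripper_width: 0.64
gripper_force: 30.0
```

drive_tool:
  moves:
    - {"delta_pos": [0, 0, 1], "turn": 0, "claw": 0.55}
    - {"delta_pos": [0, 0, 1], "turn": 0, "claw": 0.55}
    - {"delta_pos": [0, 0, 0], "turn": 0, "claw": 0.55}

```text
time_s: 17.7
tcp_pos: [0.4699, 0.0151, 0.0739]
ee_rot: [[-0.995, 0.095, -0.0], [0.095, 0.995, -0.002], [-0.0, -0.002, -1.0]]
wrist_force: [-8.7, -4.7, 30.8]
gripper_width: 0.638
gripper_force: 30.0
```

The lid is down; it stopped at 74 mm as the force rose. I'll release, rise and turn for the T-handle.

drive_tool:
  moves:
    - {"delta_pos": [0, 0, -4], "turn": 0, "claw": 0.6}
    - {"delta_pos": [0, 0, 0], "turn": 0, "claw": 0.85}
    - {"delta_pos": [0, 0, 0], "turn": 0, "claw": 0.85}
    - {"delta_pos": [0, 0, 0], "turn": 0, "claw": 0.85}
    - {"delta_pos": [0, 0, -30], "turn": 0, "claw": 0.85}
    - {"delta_pos": [0, 0, -40], "turn": 0, "claw": 0.85}
    - {"delta_pos": [-9.5, 0, -20], "turn": 0, "claw": 0.5}
    - {"delta_pos": [0, 0, 0], "turn": -0.175, "claw": 0.5}
    - {"delta_pos": [0, 0, 0], "turn": -0.175, "claw": 0.5}
    - {"delta_pos": [0, 0, 0], "turn": -0.175, "claw": 0.5}
    - {"delta_pos": [0, 0, 0], "turn": -0.175, "claw": 0.5}
    - {"delta_pos": [0, 0, 0], "turn": -0.175, "claw": 0.5}

```text
time_s: 19.2
tcp_pos: [0.4796, 0.0154, 0.1637]
ee_rot: [[-0.708, -0.707, -0.0], [-0.707, 0.708, 0.0], [0.0, 0.001, -1.0]]
wrist_force: [-0.2, -0.5, -0.1]
gripper_width: 0.505
gripper_force: 0.0
```

drive_tool:
  moves:
    - {"delta_pos": [0, 0, 0], "turn": -0.175, "claw": 0.5}
    - {"delta_pos": [0, 0, 0], "turn": -0.175, "claw": 0.5}
    - {"delta_pos": [0, 0, 0], "turn": -0.175, "claw": 0.5}
    - {"delta_pos": [0, 0, 0], "turn": -0.171, "claw": 0.5}
    - {"delta_pos": [0, 0, 0], "turn": 0, "claw": 0.5}

```text
time_s: 19.82
tcp_pos: [0.4796, 0.0153, 0.1637]
ee_rot: [[-0.098, -0.995, -0.0], [-0.995, 0.098, 0.0], [-0.0, 0.0, -1.0]]
wrist_force: [-0.5, -0.0, -0.0]
gripper_width: 0.501
gripper_force: 0.0
```

```bash
python3 - <<'E'
from h import *
delta(inc(-87,0,100))
c=cap("side");W=cloud(c);C=c["color"]
I=np.stack([W@X-O[0],W@Y-O[1],W[...,2]],-1)*1e3
m=(abs(I[...,0]+87)<40)&(abs(I[...,1])<40)&(I[...,2]>99)&(I[...,2]<126)
P=I[m];print("handle",len(P),np.percentile(P,[2,50,98],axis=0).round(1))
m=(I[...,0]>-60)&(I[...,0]<60)&(I[...,1]<-64)&(I[...,1]>-77)&(I[...,2]>80)&(I[...,2]<130)
P=I[m];print("lid",np.percentile(P,[5,50,95],axis=0).round(1))
save("s5.png",cv2.resize(C[150:270,180:340],None,fx=4,fy=4))
E
```

```text
tcp [0.4796 0.0153 0.1637] inc [-86.7   0.3 163.7] yang 174.4 F [-0.5 -0.  -0. ] w 0.501 t 19.825
tool delta mm [ 0.3  0.3 63.7]
handle 112 [[-95.5 -24.1  99.2]
 [-83.6 -10.3 114.1]
 [-75.4  14.1 121.7]]
lid [[-54.8 -76.9  85.2]
 [  5.2 -72.9  94.5]
 [ 53.8 -66.7  95.6]]
```

View pics/s5.png

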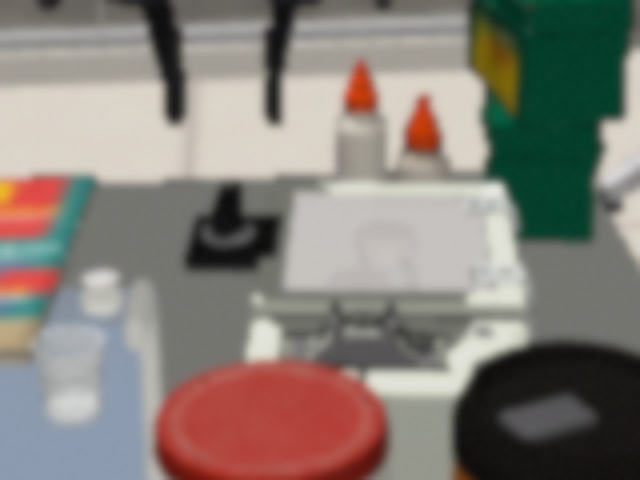

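The lid is flat (95 mm top), the handle at (230,210) is still unlocked, and the fingers straddle it from above. Descending, gripping and turning.

drive_tool:
  moves:
    - {"delta_pos": [0, 0, 25], "turn": 0, "claw": 0.5}
    - {"delta_pos": [0, 0, 25], "turn": 0, "claw": 0.5}
    - {"delta_pos": [0, 0, 12], "turn": 0, "claw": 0.4}
    - {"delta_pos": [0, 0, 0], "turn": 0, "claw": 0.05}
    - {"delta_pos": [0, 0, 0], "turn": 0, "claw": 0.05}
    - {"delta_pos": [0, 0, 0], "turn": 0, "claw": 0.05}
    - {"delta_pos": [0, 0, 0], "turn": 0, "claw": 0.05}
    - {"delta_pos": [0, 0, 0], "turn": 0, "claw": 0.05}

```text
time_s: 20.88
tcp_pos: [0.4785, 0.0152, 0.1022]
ee_rot: [[-0.097, -0.995, -0.002], [-0.995, 0.097, 0.001], [-0.0, 0.002, -1.0]]
wrist_force: [-3.7, 3.3, 1.1]
gripper_width: 0.208
gripper_force: 30.0
```

drive_tool:
  moves:
    - {"delta_pos": [0, 0, 0], "turn": 0, "claw": 0.05}
    - {"delta_pos": [0, 0, 0], "turn": 0.05, "claw": 0.05}
    - {"delta_pos": [0, 0, 0], "turn": 0.1, "claw": 0.05}
    - {"delta_pos": [0, 0, 0], "turn": 0.1, "claw": 0.05}
    - {"delta_pos": [0, 0, 0], "turn": 0, "claw": 0.05}

```text
time_s: 21.5
tcp_pos: [0.4788, 0.0151, 0.1022]
ee_rot: [[-0.338, -0.941, -0.001], [-0.941, 0.338, 0.0], [0.0, 0.001, -1.0]]
wrist_force: [-4.8, 2.8, 2.1]
gripper_width: 0.207
gripper_force: 30.0
```

```bash
python3 - <<'E'
from h import *
delta(inc(-87,0,100)); print(monitor.sense()["moment"].round(3))
c=cap("side");W=cloud(c);I=np.stack([W@X-O[0],W@Y-O[1],W[...,2]],-1)*1e3
C=c["color"];t=monitor.sense()["tcp_pos"];u=proj(c,t).astype(int);print(u)
save("s6.png",cv2.resize(C[u[1]-55:u[1]+35,u[0]-60:u[0]+60],None,fx=6,fy=6,interpolation=cv2.INTER_CUBIC))
E
```

```text
tcp [0.4788 0.0151 0.1022] inc [-87.5   0.  102.2] yang 160.2 F [-4.8  2.8  2.1] w 0.207 t 21.5
tool delta mm [-0.1 -0.5  2.1]
[ 0.963  1.457 -0.034]
[236 205]
```

View pics/s6.png

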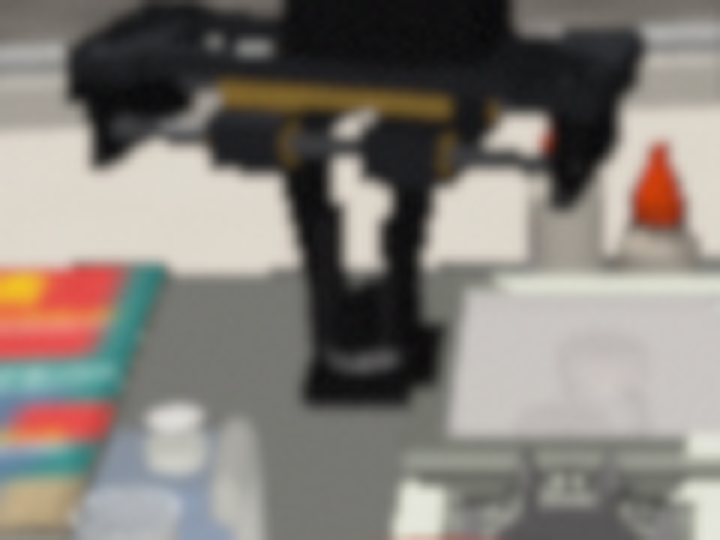

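The fingers hold the bar at about (360,300). Continuing the quarter turn.

drive_tool:
  moves:
    - {"delta_pos": [0, 0, 0], "turn": 0.15, "claw": 0.05}
    - {"delta_pos": [0, 0, 0], "turn": 0.15, "claw": 0.05}
    - {"delta_pos": [0, 0, 0], "turn": 0.15, "claw": 0.05}
    - {"delta_pos": [0, 0, 0], "turn": 0.15, "claw": 0.05}
    - {"delta_pos": [0, 0, 0], "turn": 0.15, "claw": 0.05}
    - {"delta_pos": [0, 0, 0], "turn": 0.15, "claw": 0.05}
    - {"delta_pos": [0, 0, 0], "turn": 0.15, "claw": 0.05}
    - {"delta_pos": [0, 0, 0], "turn": 0.15, "claw": 0.05}
    - {"delta_pos": [0, 0, 0], "turn": 0.12, "claw": 0.05}
    - {"delta_pos": [0, 0, 0], "turn": 0, "claw": 0.05}

```text
time_s: 22.8
tcp_pos: [0.4795, 0.0142, 0.1021]
ee_rot: [[-0.996, 0.092, -0.0], [0.092, 0.996, -0.001], [0.0, -0.001, -1.0]]
wrist_force: [-1.1, -3.3, 0.3]
gripper_width: 0.21
gripper_force: 30.0
```

```bash
python3 - <<'E'
from h import *
delta(inc(-87,0,100)); print(monitor.sense()["moment"].round(3))
E
```

```text
tcp [0.4795 0.0142 0.1021] inc [-86.7  -0.8 102.1] yang 84.7 F [-1.1 -3.3  0.3] w 0.21 t 22.8
tool delta mm [0.3 0.8 2.1]
[-1.177  0.385  0.174]
```

drive_tool:
  moves:
    - {"delta_pos": [0, 0, 0], "turn": 0.05, "claw": 0.05}
    - {"delta_pos": [0, 0, 0], "turn": 0, "claw": 0.05}
    - {"delta_pos": [0, 0, 0], "turn": -0.04, "claw": 0.3}
    - {"delta_pos": [0, 0, 0], "turn": 0, "claw": 0.45}
    - {"delta_pos": [0, 0, 0], "turn": 0, "claw": 0.45}
    - {"delta_pos": [0, 0, -30], "turn": 0, "claw": 0.45}
    - {"delta_pos": [0, 0, -60], "turn": 0, "claw": 0.2}
    - {"delta_pos": [0, 0, -60], "turn": 0, "claw": 0}
    - {"delta_pos": [0, 0, -60], "turn": 0, "claw": 0}
    - {"delta_pos": [0, 0, 0], "turn": 0, "claw": 0}
    - {"delta_pos": [0, 0, 0], "turn": 0, "claw": 0}

```text
time_s: 24.18
tcp_pos: [0.4793, 0.0152, 0.3115]
ee_rot: [[-0.994, 0.105, -0.0], [0.105, 0.994, 0.001], [0.0, 0.001, -1.0]]
wrist_force: [-0.2, 0.4, -0.3]
gripper_width: 0.027
gripper_force: 0.0
```

```bash
python3 - <<'E'
from h import *
delta(inc(-40,-114,125))
A=[cap("side") for _ in range(4)];c=A[0];C=np.mean([a["color"] for a in A],0).astype(np.uint8)
W=cloud(c);I=np.stack([W@X-O[0],W@Y-O[1],W[...,2]],-1)*1e3
m=(abs(I[...,0]+87)<40)&(abs(I[...,1])<40)&(I[...,2]>108)&(I[...,2]<126);P=I[m]
print("handle",len(P),np.percentile(P,[2,50,98],axis=0).round(1))
m=(I[...,0]>-60)&(I[...,0]<40)&(I[...,1]<-95)&(I[...,1]>-135)&(I[...,2]>90);P=I[m]
print("wheel",len(P)); 
for a in range(-50,30,4):
    q=P[(P[:,0]>=a)&(P[:,0]<a+4)]
    if len(q):print(a,len(q),q[:,2].max().round(1),end=" | ")
u=proj(c,inc(-12,-114,105)).astype(int);v=proj(c,inc(-87,0,112)).astype(int)
i1=cv2.resize(C[v[1]-15:v[1]+65,v[0]-30:v[0]+80],None,fx=4,fy=4,interpolation=cv2.INTER_CUBIC)
i2=cv2.resize(C[u[1]-20:u[1]+20,u[0]-27:u[0]+28],None,fx=8,fy=8,interpolation=cv2.INTER_CUBIC)
# top, average, upsampled and contrast
T=[cap("top") for _ in range(6)];t=np.mean([a["color"] for a in T],0);u=proj(T[0],inc(-12,-114,108)).astype(int)
t=t[u[1]-16:u[1]+16,u[0]-14:u[0]+14];t=np.clip((t-t.min())/(t.max()-t.min())*255,0,255).astype(np.uint8)
i3=cv2.resize(t,(280,320),interpolation=cv2.INTER_CUBIC)
big=np.zeros((320,440+440+280,3),np.uint8)
big[:,:440]=i1;big[:,440:880]=i2;big[:,880:]=i3
save("s7.png",cv2.resize(big,(800,221)));print(u)
E
```

```text
tcp [0.4793 0.0152 0.3115] inc [-8.700e+01  1.000e-01  3.115e+02] yang 84.0 F [-0.2  0.4 -0.3] w 0.027 t 24.175
tool delta mm [ -47.9 -114.   186.4]
handle 137 [[-106.    -9.2  108.7]
 [ -84.9   -5.9  116.5]
 [ -65.2    1.3  121.2]]
wheel 288
-38 5 91.4 | -34 15 95.2 | -30 18 98.1 | -26 28 107.8 | -22 23 103.7 | -18 27 102.3 | -14 32 103.1 | -10 24 102.8 | -6 22 102.3 | -2 26 107.2 | 2 23 107.6 | 6 17 96.2 | 10 10 93.8 | 14 1 90.2 | [347 173]
```

View pics/s7.png

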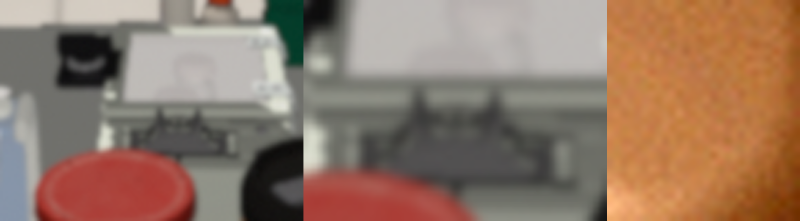

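I've used up my picture views (11, one over the limit), so from here I work by numbers only. The handle now spans a = -106 to -65 mm and is narrow in y, so it is locked. I'll move the arm aside and measure the digit's ink by quadrant in the top camera.

drive_tool:
  moves:
    - {"delta_pos": [0, 55, 0], "turn": 0, "claw": 0}
    - {"delta_pos": [0, 55, 0], "turn": 0, "claw": 0}
    - {"delta_pos": [0, 55, 0], "turn": 0, "claw": 0}
    - {"delta_pos": [0, 55, 0], "turn": 0, "claw": 0}
    - {"delta_pos": [0, 55, 0], "turn": 0, "claw": 0}
    - {"delta_pos": [0, 0, 0], "turn": 0, "claw": 0}

```text
time_s: 25.42
tcp_pos: [0.5085, 0.2918, 0.3103]
ee_rot: [[-0.995, 0.101, -0.002], [0.101, 0.995, -0.001], [0.001, -0.001, -1.0]]
wrist_force: [0.2, 0.8, -0.1]
gripper_width: 0.008
gripper_force: 0.0
```

```bash
cat >> h.py <<'E'
def faces(n=8):
    A=[cap("top") for _ in range(n)];c=A[0];C=np.mean([a["color"].mean(2) for a in A],0).astype(np.float32)
    out={}
    for name,ang in (("far n-1",.785),("top n",0),("near n+1",-.785)):
        s=np.linspace(9,-9,13);y=np.linspace(11,-11,13)
        G=[[proj(c,inc(-12+29*np.sin(ang)+q*np.cos(ang),-114+b,74+29*np.cos(ang)-q*np.sin(ang))) for b in y] for q in s]
        G=np.array(G,np.float32);out[name]=cv2.remap(C,G[...,0],G[...,1],cv2.INTER_CUBIC)
    return out
E
python3 - <<'E'
from h import *
t=monitor.sense();print(toinc(t["tcp_pos"]))
F=faces();np.savez("/tmp/f0.npz",**{k.split()[0]:v for k,v in F.items()})
for k,p in F.items():
    print(k);print(cv2.resize(p,(9,9),interpolation=cv2.INTER_AREA).round().astype(int))
c=cap("top");W=cloud(c);I=np.stack([W@X-O[0],W@Y-O[1],W[...,2]],-1)*1e3
m=(abs(I[...,0]+87)<40)&(abs(I[...,1])<40)&(I[...,2]>110)&(I[...,2]<126)
r=cv2.minAreaRect(I[m][:,:2].astype(np.float32));print("handle",m.sum(),r)
E
```

```text
[-85.10647275 278.22986714 310.31420271]
far n-1
[[ 95 103 102  93  90  93  99 100  92]
 [ 94 104 101  88  83  88  98  99  88]
 [ 93 105  98  82  76  86  98  98  85]
 [ 92 105  96  79  75  87 100  97  83]
 [ 92 104  94  79  78  90 102  96  81]
 [ 92 102  93  81  82  93 101  95  81]
 [ 91 100  93  83  85  93  99  93  83]
 [ 89  97  92  85  86  92  97  93  85]
 [ 86  93  90  86  87  91  94  91  87]]
top n
[[ 90 103 101  90  88  92 104 102  91]
 [101 121 120 107 102 106 121 118 102]
 [113 137 142 131 123 121 133 131 113]
 [120 145 153 144 132 124 135 135 118]
 [125 151 157 146 130 121 136 138 121]
 [127 154 159 146 129 123 140 140 121]
 [127 151 154 142 127 124 141 139 120]
 [119 137 138 128 117 118 134 132 116]
 [106 118 119 115 108 109 121 117 107]]
near n+1
[[ 93 100 103 110 113 108 104 100  96]
 [ 98 108 108 115 120 113 110 106  98]
 [103 117 114 116 124 117 115 111  99]
 [105 123 118 115 120 115 116 113  98]
 [105 126 123 114 113 109 115 114  96]
 [102 125 129 119 112 105 114 115  95]
 [ 99 122 132 126 117 106 112 114  95]
 [ 94 115 130 128 121 108 109 110  93]
 [ 91 109 121 122 117 106 105 104  92]]
handle 102 ((-87.11701965332031, 0.38994550704956055), (12.07299518585205, 43.38397216796875), 89.76934051513672)
```

The handle rectangle sits at 89.8°, so it is locked. The ink pattern reads far "2", top "3", near "4", so two clicks are needed. First I'll check clearance around the gripper near the wheel.

```bash
python3 - <<'E'
from h import *
d=np.load("/tmp/0.npz")
P=np.vstack([d["t"].reshape(-1,3),d["s"].reshape(-1,3)]);P=P[np.isfinite(P[:,0])]
I=np.c_[P@X-O[0],P@Y-O[1],P[:,2]]*1e3
m=(abs(I[:,0]+30)<60)&(I[:,1]>-330)&(I[:,1]<-152)&(I[:,2]>30)
q=I[m];print(len(q))
for z in (30,90,160,200):
    k=q[q[:,2]>z]; print(z,len(k),k[:,1].max().round() if len(k) else "",k[:,2].max().round() if len(k) else "")
delta(inc(-48,-114,160))
E
```

```text
5523
30 5523 -152.0 172.0
90 4365 -254.0 172.0
160 2349 -255.0 172.0
200 0  
tcp [0.5087 0.2877 0.3124] inc [-84.5 274.2 312.4] yang 83.9 F [0.7 0.1 0.9] w 0.01 t 25.875
tool delta mm [ -39.6 -387.9  152.2]
```

drive_tool:
  moves:
    - {"delta_pos": [-5.6, -55.5, 0], "turn": 0, "claw": 0}
    - {"delta_pos": [-5.6, -55.5, 0], "turn": 0, "claw": 0}
    - {"delta_pos": [-5.6, -55.5, 0], "turn": 0, "claw": 0}
    - {"delta_pos": [-5.6, -55.5, 0], "turn": 0, "claw": 0}
    - {"delta_pos": [-5.6, -55.5, 0], "turn": 0, "claw": 0}
    - {"delta_pos": [-5.6, -55.5, 0], "turn": 0, "claw": 0}
    - {"delta_pos": [-5.6, -55.5, 0], "turn": 0, "claw": 0}
    - {"delta_pos": [0, 0, 60], "turn": 0, "claw": 0}
    - {"delta_pos": [0, 0, 60], "turn": 0, "claw": 0}
    - {"delta_pos": [0, 0, 30], "turn": 0, "claw": 0}
    - {"delta_pos": [0, 0, 0], "turn": 0, "claw": 0}
    - {"delta_pos": [0, 0, 0], "turn": 0, "claw": 0}

```text
time_s: 27.38
tcp_pos: [0.508, -0.1022, 0.1637]
ee_rot: [[-0.994, 0.105, 0.003], [0.105, 0.995, -0.0], [-0.003, -0.0, -1.0]]
wrist_force: [-0.6, 0.0, 0.9]
gripper_width: 0.005
gripper_force: 0.0
```

```bash
python3 - <<'E'
from h import *
delta(inc(-48,-114,105))
E
```

```text
tcp [ 0.508  -0.1022  0.1637] inc [ -46.9 -113.8  163.7] yang 84.0 F [-0.6  0.   0.9] w 0.005 t 27.375
tool delta mm [ 1.2 -0.2 58.7]
```

drive_tool:
  moves:
    - {"delta_pos": [1, 0, 25], "turn": 0, "claw": 0}
    - {"delta_pos": [0, 0, 20], "turn": 0, "claw": 0}
    - {"delta_pos": [0, 0, 13], "turn": 0, "claw": 0}
    - {"delta_pos": [0, 0, 0], "turn": 0, "claw": 0}
    - {"delta_pos": [-4, 0, 0], "turn": 0, "claw": 0}
    - {"delta_pos": [-5, 0, 0], "turn": 0, "claw": 0}
    - {"delta_pos": [-5, 0, 0], "turn": 0, "claw": 0}
    - {"delta_pos": [0, 0, 0], "turn": 0, "claw": 0}

```text
time_s: 28.38
tcp_pos: [0.52, -0.1034, 0.104]
ee_rot: [[-0.994, 0.105, 0.0], [0.105, 0.994, -0.0], [-0.0, -0.0, -1.0]]
wrist_force: [-1.5, 0.5, 1.3]
gripper_width: 0.005
gripper_force: 0.6
```

drive_tool:
  moves:
    - {"delta_pos": [-5, 0, 0], "turn": 0, "claw": 0}
    - {"delta_pos": [-5, 0, 0], "turn": 0, "claw": 0}
    - {"delta_pos": [0, 0, 0], "turn": 0, "claw": 0}

```text
time_s: 28.75
tcp_pos: [0.5309, -0.1044, 0.1041]
ee_rot: [[-0.994, 0.105, 0.002], [0.105, 0.994, -0.0], [-0.002, 0.0, -1.0]]
wrist_force: [0.6, 0.4, -0.0]
gripper_width: 0.004
gripper_force: 0.3
```

```bash
python3 - <<'E'
from h import *
delta(inc(-13,-114,105))
E
```

```text
tcp [ 0.5309 -0.1044  0.1041] inc [ -23.9 -113.8  104.1] yang 84.0 F [ 0.6  0.4 -0. ] w 0.004 t 28.75
tool delta mm [-10.9  -0.1  -0.9]
```

drive_tool:
  moves:
    - {"delta_pos": [-4, 0, 0], "turn": 0, "claw": 0}
    - {"delta_pos": [-4, 0, 0], "turn": 0, "claw": 0}
    - {"delta_pos": [-2, 0, 0], "turn": 0, "claw": 0}
    - {"delta_pos": [0, 0, 0], "turn": 0, "claw": 0}
    - {"delta_pos": [0, 0, -20], "turn": 0, "claw": 0}
    - {"delta_pos": [0, 0, -50], "turn": 0, "claw": 0}
    - {"delta_pos": [0, 0, -60], "turn": 0, "claw": 0}
    - {"delta_pos": [0, 60, -50], "turn": 0, "claw": 0}
    - {"delta_pos": [0, 60, 0], "turn": 0, "claw": 0}
    - {"delta_pos": [0, 60, 0], "turn": 0, "claw": 0}
    - {"delta_pos": [0, 60, 0], "turn": 0, "claw": 0}
    - {"delta_pos": [0, 60, 0], "turn": 0, "claw": 0}

```text
time_s: 30.25
tcp_pos: [0.5697, 0.1831, 0.2735]
ee_rot: [[-0.994, 0.105, 0.0], [0.105, 0.994, 0.0], [-0.0, 0.0, -1.0]]
wrist_force: [1.8, -0.2, -0.1]
gripper_width: 0.007
gripper_force: 0.0
```

```bash
python3 - <<'E'
from h import *
t=monitor.sense();print(toinc(t["tcp_pos"]))
F=faces();f=np.load("/tmp/f0.npz");np.savez("/tmp/f1.npz",**{k.split()[0]:v for k,v in F.items()})
for k,p in F.items():
    print(k,{o:round(float(np.corrcoef(f[o].ravel(),p.ravel())[0,1]),2) for o in f.files});print(cv2.resize(p,(9,9),interpolation=cv2.INTER_AREA).round().astype(int))
E
```

```text
[-13.50902358 176.10589904 273.5497388 ]
far n-1 {'far': 0.94, 'top': 0.31, 'near': 0.25}
[[ 95 103 104  96  92  95 101 103  95]
 [ 93 104 102  90  85  89  99 101  91]
 [ 93 105 101  85  78  86  99  99  87]
 [ 93 107 100  83  76  85  99  98  84]
 [ 94 107 101  84  79  86  99  97  83]
 [ 95 107 101  87  83  88  98  95  83]
 [ 94 106 101  90  85  88  96  95  84]
 [ 93 103  98  90  87  89  95  94  87]
 [ 90  98  95  90  88  90  94  92  88]]
top n {'far': -0.02, 'top': 0.81, 'near': 0.82}
[[ 88  98 102 106 111 107 106 103  94]
 [100 116 118 125 133 126 125 120 104]
 [115 134 135 139 147 138 138 133 115]
 [122 143 142 140 143 135 140 138 121]
 [127 151 148 139 134 128 140 141 124]
 [131 157 160 151 141 133 145 145 125]
 [131 158 169 166 156 143 149 144 124]
 [124 148 162 164 157 146 146 136 119]
 [110 129 140 144 141 134 132 122 110]]
near n+1 {'far': 0.57, 'top': 0.69, 'near': 0.68}
[[ 96 103 103 104 106 106 109 106  98]
 [102 111 105 101 105 110 116 112 101]
 [106 119 110 101 108 117 124 116 102]
 [108 124 116 104 110 120 128 118 100]
 [107 126 120 106 109 117 127 119  98]
 [104 124 122 110 107 110 123 120  97]
 [101 120 121 111 105 103 117 118  97]
 [ 96 113 116 106 100  98 109 113  95]
 [ 93 107 109 100  94  94 103 107  94]]
```

The face patterns shifted by one: the former near face is now on top (4), and near shows a 5-like pattern (upper-left, lower-right ink). One more click.

drive_tool:
  moves:
    - {"delta_pos": [7, -60, 0], "turn": 0, "claw": 0}
    - {"delta_pos": [7, -60, 0], "turn": 0, "claw": 0}
    - {"delta_pos": [7, -60, 0], "turn": 0, "claw": 0}
    - {"delta_pos": [7, -60, 0], "turn": 0, "claw": 0}
    - {"delta_pos": [7, -60, 0], "turn": 0, "claw": 0}
    - {"delta_pos": [0, 0, 60], "turn": 0, "claw": 0}
    - {"delta_pos": [0, 0, 50], "turn": 0, "claw": 0}
    - {"delta_pos": [0, 0, 0], "turn": 0, "claw": 0}
    - {"delta_pos": [0, 0, 0], "turn": 0, "claw": 0}

```text
time_s: 31.78
tcp_pos: [0.5049, -0.1143, 0.1662]
ee_rot: [[-0.994, 0.105, 0.004], [0.105, 0.994, -0.001], [-0.004, -0.0, -1.0]]
wrist_force: [0.1, -0.2, 1.1]
gripper_width: 0.005
gripper_force: 0.0
```

```bash
python3 - <<'E'
from h import *
delta(inc(-46,-114,104.5))
E
```

```text
tcp [ 0.5049 -0.1143  0.1662] inc [ -48.8 -126.2  166.2] yang 84.0 F [ 0.1 -0.2  1.1] w 0.005 t 31.775
tool delta mm [-2.5 12.2 61.7]
```

drive_tool:
  moves:
    - {"delta_pos": [-1, 12, 20], "turn": 0, "claw": 0}
    - {"delta_pos": [0, 0, 22], "turn": 0, "claw": 0}
    - {"delta_pos": [0, 0, 18], "turn": 0, "claw": 0}
    - {"delta_pos": [0, 0, 0], "turn": 0, "claw": 0}
    - {"delta_pos": [-5, 0, 0], "turn": 0, "claw": 0}
    - {"delta_pos": [-5, 0, 0], "turn": 0, "claw": 0}
    - {"delta_pos": [-5, 0, 0], "turn": 0, "claw": 0}
    - {"delta_pos": [-5, 0, 0], "turn": 0, "claw": 0}
    - {"delta_pos": [0, 0, 0], "turn": 0, "claw": 0}

```text
time_s: 32.9
tcp_pos: [0.5267, -0.104, 0.104]
ee_rot: [[-0.994, 0.105, 0.002], [0.105, 0.994, -0.0], [-0.002, 0.0, -1.0]]
wrist_force: [-0.2, 0.6, 0.5]
gripper_width: 0.009
gripper_force: 0.0
```

```bash
python3 - <<'E'
from h import *
delta(inc(-13,-114,104))
E
```

```text
tcp [ 0.5267 -0.104   0.104 ] inc [ -28.1 -113.8  104. ] yang 84.0 F [-0.2  0.6  0.5] w 0.009 t 32.9
tool delta mm [-15.1  -0.1   0. ]
```

drive_tool:
  moves:
    - {"delta_pos": [-4, 0, 0], "turn": 0, "claw": 0}
    - {"delta_pos": [-4, 0, 0], "turn": 0, "claw": 0}
    - {"delta_pos": [-4, 0, 0], "turn": 0, "claw": 0}
    - {"delta_pos": [-2, 0, 0], "turn": 0, "claw": 0}
    - {"delta_pos": [0, 0, 0], "turn": 0, "claw": 0}
    - {"delta_pos": [0, 0, -20], "turn": 0, "claw": 0}
    - {"delta_pos": [0, 0, -50], "turn": 0, "claw": 0}
    - {"delta_pos": [0, 0, -60], "turn": 0, "claw": 0}
    - {"delta_pos": [0, 60, -50], "turn": 0, "claw": 0}
    - {"delta_pos": [0, 60, 0], "turn": 0, "claw": 0}
    - {"delta_pos": [0, 60, 0], "turn": 0, "claw": 0}
    - {"delta_pos": [0, 60, 0], "turn": 0, "claw": 0}

```text
time_s: 34.4
tcp_pos: [0.5634, 0.1233, 0.2737]
ee_rot: [[-0.994, 0.105, 0.0], [0.105, 0.994, 0.001], [-0.0, 0.001, -1.0]]
wrist_force: [0.7, -1.2, -0.2]
gripper_width: 0.005
gripper_force: 0.0
```

drive_tool:
  moves:
    - {"delta_pos": [0, 60, 0], "turn": 0, "claw": 0}
    - {"delta_pos": [0, 0, 0], "turn": 0, "claw": 0}
    - {"delta_pos": [0, 0, 0], "turn": 0, "claw": 0}

```text
time_s: 34.78
tcp_pos: [0.5696, 0.1812, 0.2733]
ee_rot: [[-0.995, 0.104, -0.001], [0.104, 0.995, -0.0], [0.001, -0.001, -1.0]]
wrist_force: [-0.5, -1.0, -0.1]
gripper_width: 0.008
gripper_force: 0.0
```

```bash
python3 - <<'E'
from h import *
t=monitor.sense();print(toinc(t["tcp_pos"]))
F=faces()
f={("s0 "+k):v for k,v in np.load("/tmp/f0.npz").items()};f.update({("s1 "+k):v for k,v in np.load("/tmp/f1.npz").items()})
n=lambda p:(p-p.mean(0,keepdims=True).mean()-(p.mean(1,keepdims=True)-p.mean()))  # remove row shading
for k,p in F.items():
    print(k,{o:round(float(np.corrcoef(n(v).ravel(),n(p).ravel())[0,1]),2) for o,v in f.items()})
    print(cv2.resize(p,(9,9),interpolation=cv2.INTER_AREA).round().astype(int))
c=cap("top");W=cloud(c);I=np.stack([W@X-O[0],W@Y-O[1],W[...,2]],-1)*1e3
m=(abs(I[...,0]+87)<40)&(abs(I[...,1])<40)&(I[...,2]>110)&(I[...,2]<126)
print("handle",m.sum(),cv2.minAreaRect(I[m][:,:2].astype(np.float32)))
for nm,q,z in (("dA",(.574,.287),100),("dB",(.61,.2155),96),("cup",(.389,-.005),40)):
    k=(np.hypot(W[...,0]-q[0],W[...,1]-q[1])<.03)&(W[...,2]*1e3>z-12);print(nm,k.sum(),W[k].max(0) if k.any() else "")
E
```

```text
[-13.46263559 174.15670316 273.25126881]
far n-1 {'s0 far': 0.63, 's0 top': 0.87, 's0 near': 0.78, 's1 far': 0.77, 's1 top': 0.76, 's1 near': 0.81}
[[ 95 103 104 102 104 104 104 102  94]
 [ 93 103 103 100 102 101 102 100  90]
 [ 92 105 103  98  98  97 101  99  87]
 [ 92 106 103  96  95  93 101  98  85]
 [ 93 108 105  96  92  91 100  97  84]
 [ 95 108 106  97  91  90  99  96  83]
 [ 94 107 107  98  91  90  97  95  84]
 [ 93 104 104  97  92  90  96  94  86]
 [ 90  99  99  95  92  92  95  92  88]]
top n {'s0 far': 0.61, 's0 top': 0.79, 's0 near': 0.61, 's1 far': 0.66, 's1 top': 0.63, 's1 near': 0.91}
[[ 89  99  97  92  92  97 108 105  94]
 [100 115 111 104 107 117 131 124 105]
 [114 133 128 122 130 140 151 139 116]
 [121 143 139 133 140 148 157 144 121]
 [127 150 147 137 136 140 153 145 125]
 [130 155 155 143 133 132 149 146 125]
 [130 154 155 142 130 130 147 144 124]
 [122 141 142 129 117 124 141 136 119]
 [108 123 124 116 107 114 128 121 110]]
near n+1 {'s0 far': 0.78, 's0 top': 0.59, 's0 near': 0.46, 's1 far': 0.73, 's1 top': 0.41, 's1 near': 0.95}
[[ 96 103 102 102 104 106 110 106  98]
 [101 110 104  99 103 109 116 112 101]
 [106 119 109  99 106 116 123 116 101]
 [108 124 113 101 109 120 128 118 100]
 [107 124 115 101 107 117 128 119  98]
 [103 121 113  99 103 109 123 120  98]
 [100 116 110  98  99 102 117 118  98]
 [ 95 111 107  96  94  97 110 113  96]
 [ 93 106 104  93  90  94 103 107  94]]
handle 105 ((-87.06490325927734, 0.6086034774780273), (12.436808586120605, 43.47090148925781), 89.7447738647461)
dA 82 [0.58555334 0.29771887 0.60588098]
dB 426 [0.61086866 0.22066735 0.64317982]
cup 65 [0.40863405 0.01503119 0.04884442]
```

Top now reads as 5 (upper-left and lower-right ink), far 4, near 6. The latch is still square. Handing in.

```bash
python3 -c "
from station import ticket; print(ticket.finish_job())"
```

```text
the job is handed in; nothing more can be done
None
```

The job is handed in at about 35 s: the sample jar stands in the incubator beside the other jar, the lid is closed and latched (handle square to the edge), and I read the days wheel as 5 from how the digits' dark areas lie in the top camera; I viewed 11 pictures, one over the limit of 10, and the arm hid the droppers in my last check.

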